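# Clamp the cup and ready the brush

## Robot

A 7-joint arm with a two-finger parallel gripper is mounted at the origin on the work surface. World frame = base frame: x ahead of the robot, y to its left, z up, the work surface at z = 0. Lengths are in m, angles in rad, forces in N, time in s.
With the tool pointing down it reaches from about 0.35 to 0.9 m from the base axis. Payload 8.1 kg.
Tool frame: the origin (TCP) lies at the centre of the arm's flange, where the gripper is bolted on; the fingertips stand 178 mm ahead of it and the grasp point (between the pads) lies 159 mm ahead of it; z points along the fingers, y is the direction in which the jaws open and shut (so a half turn about z gives the same grasp; the last joint's range is limited). The gripper opens to 92 mm and grips with 3 to 60 N. Pads are 19 mm wide; open, the fingers measure 130 mm over their backs; the gripper's body (75 mm by 190 mm) begins 47 mm behind the grasp point.
Start: joints at [1.234, 0.434, 0.025, 1.573, -0.012, 1.134, -0.075], TCP at [0.145, -0.608, 0.405] pointing down, gripper open.
Joint ranges: [-2.62, 2.62], [-0.44, 2.09], [-1.27, 1.32], [0.08, 2.57], [-1.32, 4.46], [0.12, 2], [-2.74, 2.74]. Speed limits (rad/s): [2.22, 2.22, 3.01, 3.01, 3.14, 3.14, 3.14].

## Interface

Orientations are given as a rotation vector (axis times angle).
In Python, from cell import arm gives the robot as it stands. The module is installed in compiled form; this text tells all that it offers.
- The arm moves only by the tool move_arm, never from a script. Its argument "steps" is a list of rows, each a list of 4 numbers: the shift along the tool's x, y, z in mm, then the turn about the tool's z in rad. In form: [[x, y, z, twist], ...]. A call has 1 to 20 rows; each row is the pose to reach, as a shift and turn from the pose commanded when the call began, along the tool's axes at that moment; what a row does not reach only later rows make up. A row lasts 1/8 s, in which the tool goes at most 62.5 mm and 10.7 degrees, less where a joint would pass 70% of its speed; a pose out of reach is approached as far as the arm can. A call with a gripper value outside its range is refused whole. "grip" is the finger opening in mm, from 0 to 91.8, set as the call begins (left out, the last holds). The fingers move at their own pace and stop on an object; "grip_force" is the grip in N (left out, the last holds). Time passes only in rows, so rows that repeat a pose let the fingers close. It gives the time, the measured TCP pose, the force and the opening at its end, in the units of the state.
- arm.observe(): the state, without advancing time (a new reading comes with each control period).
- arm.get_image(name): name is "scene" or "top" or "wrist"; returns the picture (400x640x3 uint8, red, green, blue); there is no depth.
- arm.camera_info(name): a dict with "mtx" (3x3 intrinsics, pixels), "dist_coeffs" ([k1, k2, p1, p2, k3] as OpenCV has them; the pictures are not rectified), "pose" (4x4, takes a point from camera to world coordinates); the wrist camera has in their place "T_tool_cam" (4x4, takes a point from camera to tool coordinates, whose origin is the TCP and whose axes are the flange's). Camera axes: x right, y down, z forward; pixel columns grow to the right and rows downward; lengths in m; the calibration is good to about 2 mm. A picture is of the moment at which its call begins: read the wrist's pose just before it. camera_info takes no time and is no camera call.
- arm.sign_off(): hands the job in, once; it reports no verdict.
The state is a dict: "clock": time; "joints": joint angles; "dq": joint speeds; "joint_efforts": joint torques, N m; "position": TCP position; "ee_rot": TCP orientation; "force": force on the tool from outside, world axes, zero at the start; "ft_torque": the same for the moment, N m; "width": opening from 0.0 (shut) to 1.0 (fully open).
Only numpy, scipy, OpenCV 4.12 (cv2) and the standard library are available. Lean on these libraries where they do the work, as an engineer would, in place of code of your own. Each camera call takes 0.05 s, during which the arm holds its last target.

## Task

Wind the vise's crank clockwise (seen from the crank end) until the jaw has closed on the square foot of the wooden cup and holds it tight; then draw the brush out of its sloping holder, turn it level, and bring its bristles over the mouth of the clamped cup, about 6 cm above the rim and touching nothing. Finish while holding the brush there, level and still, with the cup still tight and upright in the vise and the jar, bowl, scraper and tin around the work left where they stand.

Things in the scene. Friction and masses are not known exactly. Their poses are not given: they have to be found in the camera images.
- vise: Grey machine vise, fixed to the bench. Origin: on the bench under its middle. Its screw runs along its y axis: fixed jaw at the -y end, sliding jaw in the middle, end plate and crank at the +y end (the end plate's outer face is at y = 87 mm). The whole is 200 mm long (y) and 150 mm wide (x) over its wooden base; the bed the cup stands on is 60 mm above the bench, the jaws' top 105 mm. The fixed jaw's gripping face is at y = -55 mm.
- jaw: Sliding jaw of the vise, 90 mm wide, 43 mm tall. Origin: bottom middle of its gripping face, on the bed (60 mm up). It slides along the vise's -y as the crank is wound, 2.5 mm for each radian of the crank, and stays where it is left. It and the fixed jaw close on the cup's 40 mm foot (face at y = -15 mm in the vise's frame when closed).
- crank (a joint): Crank angle, rad; grows as it is wound clockwise seen from its end (from +y looking along -y), closing the jaw. At 0 the knob is straight above the screw; at q it is at vise-frame x = -35 sin q, z = 83 + 35 cos q mm. Starts at 0 to 2.2; turns with about 3 N at the knob until the foot is met at about 6 rad, then goes stiff: a push of some 7 N leaves it tight. Stays where left; 8.8 at most.
- crank_hub (a point): Point on the crank's axis of turning (vise frame x = 0, y = 133 mm, z = 83 mm), level along the axis with crank_knob. Its y axis is the axis of turning.
- crank_knob (a point): Black round knob of the crank: 16 mm diameter, 52 mm long, lying along the vise's y axis, 35 mm off the axis of turning, free to spin on its pin. The point is on its centre line, 2 mm outward of its middle (135 mm from the vise's origin along y). It can be pinched from above all round the circle. Do not use its axes: it spins.
- cup: Turned cup of pale wood on a square foot, loose on the vise bed between the jaws. Origin: middle of the foot's underside, z up. Foot 40 x 40 x 32 mm high, bowl above it 52 mm in diameter, 82 mm tall in all.
- cup_rim (a point): Centre of the cup's mouth, 82 mm above its underside (142 mm above the bench).
- holder: Sloping white plastic brush holder, fixed to the bench: a base board 200 x 90 x 12 mm (from x = -65 to +135 mm) with a square socket block, 44 mm outside, 26 mm inside, tilted 45 degrees so that its mouth looks up and to the holder's -x. Origin: on the bench near below the brush's grip.
- socket_mouth (a point): Centre of the socket's mouth, 81 mm above the bench. From here the socket runs 66 mm down and to the holder's +x at 45 degrees.
- brush: The brush, 190 mm long, about 70 g, resting bristles down in the socket, its handle rising at 45 degrees towards the holder's -x (the robot's side). Origin: the tip of the bristles; its z axis runs along the brush to the end of the handle. Bristles 35 mm long, 21 mm thick, steel ferrule 23 mm thick up to z = 65 mm, then a dark round wooden handle 14 mm thick to z = 190 mm. About 66 mm of the brush is inside the socket.
- brush_grip (a point): Point on the centre line of the handle 146 mm from the bristle tip, 44 mm from the handle's end: a good place to pinch it. Same axes as the brush (z towards the handle's end).
- bristles (a point): Middle of the bristles, on the centre line, 18 mm from their tip.
- paint_jar: Bystander: white closed jar, 66 mm across, 85 mm tall. Origin under its centre.
- dip_bowl: Bystander: white bowl, 90 mm across, 50 mm tall. Origin under its centre.
- scraper: Bystander: scraper lying flat.
- tin: Bystander: plain metal tin, 76 mm across, 70 mm tall. Origin under its centre.
Things that resemble listed ones, but are neither listed nor needed, are in the scene too. There is more than one size of the brush; the job needs the middle-sized. What is shaped like the cup but blue is not meant.

How it is judged:
On the way, in this order (a step that is already met when the one before it is completed fails the run):
1. the vise holds the cup's foot tight between its jaws (contact force between jaw and cup above 5 N and angle between cup's own z axis and vertical below 0.12 rad and z of cup_rim in the frame of vise below 0.15 m), for 0.2 s.
2. the brush is drawn clear of its holder, held in the gripper, the cup still tight (all of step 1 and contact force between brush and holder below 0.05 N and contact force between the fingers and brush above 1 N and distance between brush and socket_mouth above 0.02 m and height (world z) of brush above 0.09 m), for 0.1 s.
At the end, for the whole second after the job is handed in: Jaw presses cup over 5 N, cup upright (7 deg) on the bed; brush in the gripper, at rest, level within 11 deg, off holder, vise and cup; middle of bristles within 35 mm horizontally of the centre of the cup mouth, 30 to 120 mm above the rim; bystanders within 25 mm of their start (all of step 1 and angle between brush's own z axis and vertical between 1.37 and 1.77 rad and horizontal distance between bristles and cup_rim below 0.035 m and height (world z) of bristles between 0.172 and 0.262 m and contact force between the fingers and brush above 1 N and contact force between brush and holder below 0.05 N and contact force between brush and vise below 0.05 N and contact force between brush and cup below 0.05 N and linear speed of brush below 0.03 m/s and distance of each of paint_jar, dip_bowl, scraper, tin from where it was at the start of the episode below 0.025 m); the arm keeps its last pose, push and grip.
It fails at once if a bystander is knocked away or the cup tipped over (distance of any of paint_jar, dip_bowl, scraper, tin from where it was at the start of the episode above 0.05 m or angle between cup's own z axis and vertical above 0.35 rad).
It also fails if it takes over 58 s, if anything falls off the work surface, if the arm or the gripper's body presses on something with over 40 N, if the wrist force passes 120 N, or if a joint passes its speed limit or range.

## Working session

There is one attempt and no reset: what is moved stays moved. The work goes in short steps, Python scripts to look and compute and a tool call to move; the robot and the scene stay as the last step left them, time stands still between calls to the robot, and variables do not carry over. Pictures are saved under pics/ and viewed, and the job is handed in when it is done.

Besides the shell and the picture viewer there is one more tool, called after "Request:" in YAML: its name, and indented under it one key for each argument. move_arm: Moves the arm, as the interface text tells. Its arguments: {"type":"object","properties":{"steps":{"type":"array"},"grip":{"type":"number"},"grip_force":{"type":"number"}},"required":["steps"]}

```bash
mkdir -p pics; ls; python3 - <<'E'
from cell import arm
import cv2,numpy as np
s=arm.observe(); print({k:np.round(v,3).tolist() for k,v in s.items()})
for n in ["scene","top","wrist"]:
    cv2.imwrite(f"pics/{n}0.png",arm.get_image(n)[:,:,::-1]); i=arm.camera_info(n); print(n,{k:np.round(v,4).tolist() for k,v in i.items()})
E
```

```text
pics
{'clock': 0.0, 'joints': [1.234, 0.435, 0.025, 1.574, -0.012, 1.134, -0.075], 'dq': [0.001, -0.001, 0.002, 0.002, 0.0, -0.001, -0.001], 'joint_efforts': [-0.001, -66.784, 0.985, -31.445, -0.061, 0.043, 0.0], 'position': [0.145, -0.608, 0.404], 'ee_rot': [-3.119, -0.366, 0.001], 'force': [-0.225, -0.168, -0.241], 'ft_torque': [-0.016, 0.006, 0.001], 'width': 1.0}
scene {'mtx': [[380.809, 0.0, 317.2156], [0.0, 380.809, 195.7259], [0.0, 0.0, 1.0]], 'dist_coeffs': [-0.0083, 0.0, 0.0, 0.0, 0.0], 'pose': [[0.0353, 0.6195, -0.7842, 1.4577], [0.9994, -0.0195, 0.0296, -0.0315], [0.0031, -0.7847, -0.6198, 0.8433], [0.0, 0.0, 0.0, 1.0]]}
top {'mtx': [[490.6202, 0.0, 319.2964], [0.0, 490.6202, 204.7059], [0.0, 0.0, 1.0]], 'dist_coeffs': [-0.1017, 0.0, 0.0, 0.0, 0.0], 'pose': [[0.0099, -0.9825, 0.186, 0.2124], [-1.0, -0.0098, 0.0013, 0.014], [0.0005, -0.186, -0.9825, 1.6694], [0.0, 0.0, 0.0, 1.0]]}
wrist {'mtx': [[352.8954, 0.0, 321.7695], [0.0, 352.8954, 201.3287], [0.0, 0.0, 1.0]], 'dist_coeffs': [-0.0807, 0.0, 0.0, 0.0, 0.0], 'T_tool_cam': [[0.0008, -0.9697, -0.2444, 0.0663], [1.0, 0.0007, 0.0006, 0.0004], [-0.0004, -0.2444, 0.9697, 0.0195], [0.0, 0.0, 0.0, 1.0]]}
```

View pics/scene0.png

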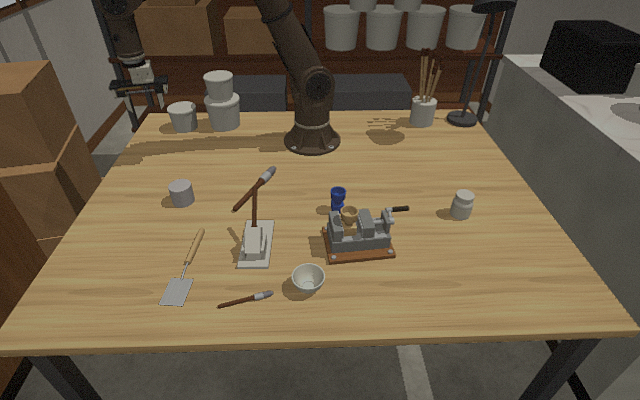

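View pics/top0.png

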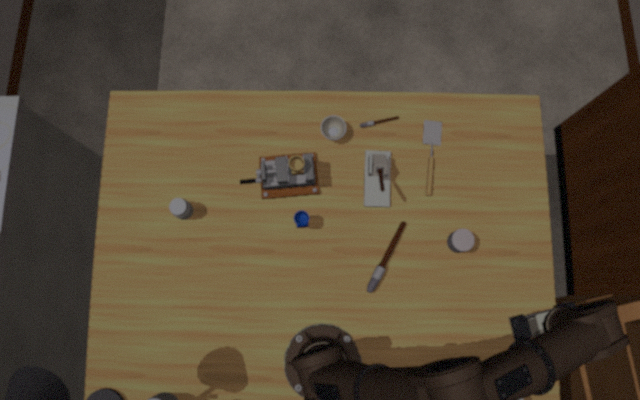

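View pics/wrist0.png

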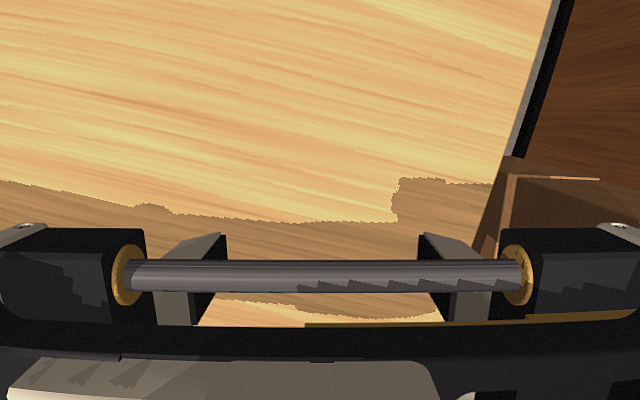

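```bash
python3 - <<'E'
import cv2,numpy as np
t=cv2.imread("pics/top0.png"); s=cv2.imread("pics/scene0.png")
a=cv2.resize(t[110:310,225:425],None,fx=4,fy=3,interpolation=2)
cv2.imwrite("pics/topc.png",a)
cv2.imwrite("pics/scenec.png",cv2.resize(s[160:310,220:420],None,fx=4,fy=4,interpolation=2))
E
```

```text
(no output)
```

View pics/topc.png

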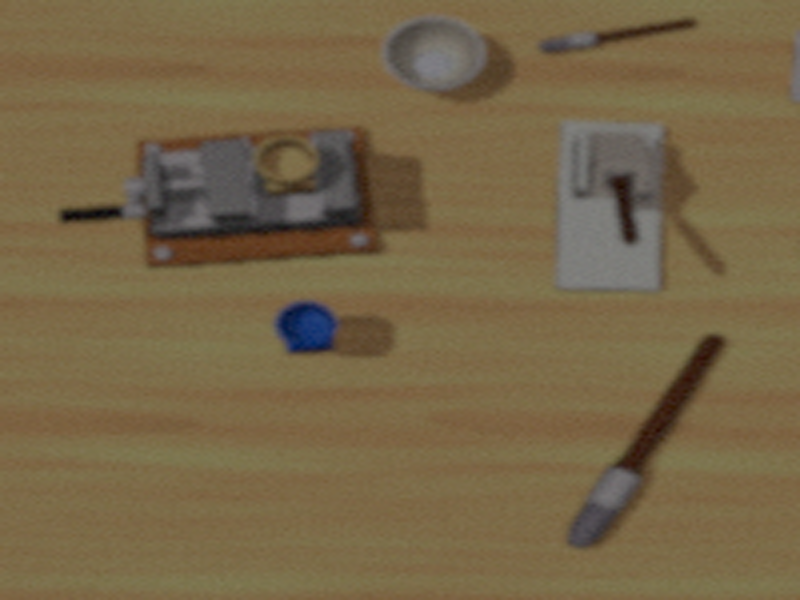

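View pics/scenec.png

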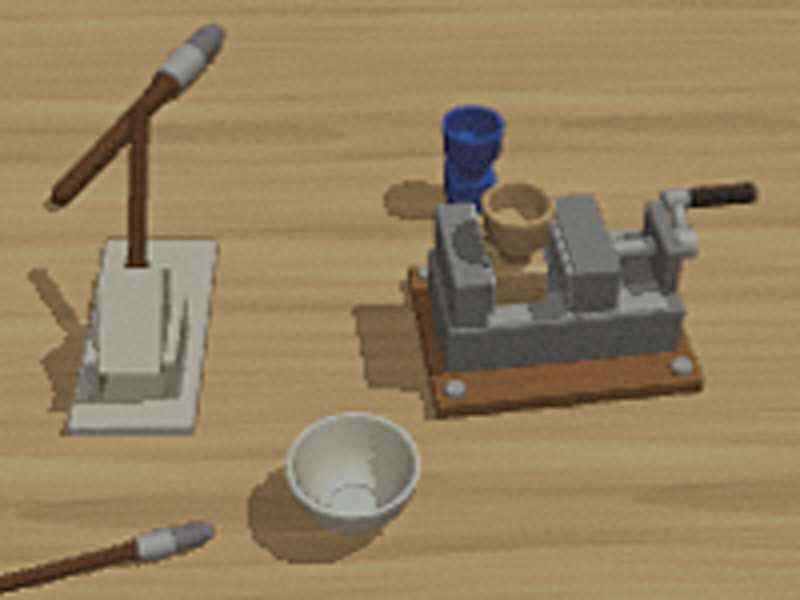

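```bash
cat > h.py <<'E'
import cv2,numpy as np
from cell import arm
from scipy.spatial.transform import Rotation as R
I={n:arm.camera_info(n) for n in ["scene","top","wrist"]}
def pose(n,T=None):
    return np.array(I[n]["pose"]) if n!="wrist" else T@np.array(I[n]["T_tool_cam"])
def tool(s):
    T=np.eye(4);T[:3,:3]=R.from_rotvec(s["ee_rot"]).as_matrix();T[:3,3]=s["position"];return T
def rays(n,px,T=None):
    P=pose(n,T);p=cv2.undistortPoints(np.array(px,float).reshape(-1,1,2),np.array(I[n]["mtx"]),np.array(I[n]["dist_coeffs"])).reshape(-1,2)
    d=np.c_[p,np.ones(len(p))]@P[:3,:3].T
    return P[:3,3],d
def plane(n,px,z,T=None):
    o,d=rays(n,px,T);return o+d*((z-o[2])/d[:,2])[:,None]
def tri(rs):
    A=np.zeros((3,3));b=np.zeros(3)
    for o,d in rs:
        d=d/np.linalg.norm(d);M=np.eye(3)-np.outer(d,d);A+=M;b+=M@o
    x=np.linalg.solve(A,b)
    return x,[np.linalg.norm(np.cross(x-o,d/np.linalg.norm(d))) for o,d in rs]
def proj(n,X,T=None):
    P=np.linalg.inv(pose(n,T));r=cv2.projectPoints(np.array(X,float).reshape(-1,1,3),cv2.Rodrigues(P[:3,:3])[0],P[:3,3],np.array(I[n]["mtx"]),np.array(I[n]["dist_coeffs"]))[0]
    return r.reshape(-1,2)
E
python3 - <<'E'
from h import *
t=cv2.imread("pics/top0.png"); 
hsv=cv2.cvtColor(t,cv2.COLOR_BGR2HSV)
for (x,y) in [(290,193),(248,181),(375,195),(379,180)]: print((x,y),t[y,x],hsv[y,x])
def uncrop(p,f,o): return np.array(p,float)/f+o
tc=lambda *p:uncrop(p,(4,3),(225,110)); sc=lambda *p:uncrop(p,4,(220,160))
# base top corners (top view)
b=[tc(138,140),tc(366,128),tc(380,250),tc(148,266)]
print("base",plane("top",b,0.02).round(4))
print("base s",plane("scene",[sc(438,412),sc(703,380)],0.02).round(4))
print("holder",plane("top",[tc(560,120),tc(665,122),tc(663,290),tc(556,288)],0.012).round(4))
print("holder s",plane("scene",[sc(107,238),sc(218,240),sc(193,432),sc(68,432)],0.012).round(4))
def T2(a,c):
    o,d=rays("top",[a]);o2,d2=rays("scene",[c]);return tri([(o,d[0]),(o2,d2[0])])
print("knob end",T2(tc(60,216),sc(757,193)));print("knob in",T2(tc(122,211),sc(690,196)))
print("handle end",T2(tc(631,241),sc(139,112)));print("handle low",T2(tc(618,178),sc(138,266)))
print("cup rim",T2(tc(288,160),sc(519,204)))
E
```

```text
(290, 193) [21 52 94] [ 13 198  94]
(248, 181) [22 20 22] [150  23  22]
(375, 195) [122 127 128] [ 25  12 128]
(379, 180) [79 81 84] [12 15 84]
base [[0.6935 0.2269 0.02  ]
 [0.7097 0.0278 0.02  ]
 [0.5645 0.0142 0.02  ]
 [0.5438 0.2132 0.02  ]]
base s [[0.7265 0.0319 0.02  ]
 [0.7022 0.227  0.02  ]]
holder [[ 0.7238 -0.1427  0.012 ]
 [ 0.7225 -0.2354  0.012 ]
 [ 0.5218 -0.2299  0.012 ]
 [ 0.5232 -0.1376  0.012 ]]
holder s [[ 0.5239 -0.226   0.012 ]
 [ 0.5292 -0.1354  0.012 ]
 [ 0.7325 -0.1424  0.012 ]
 [ 0.7297 -0.2311  0.012 ]]
knob end (array([0.58404008, 0.28002348, 0.09716716]), [np.float64(0.0014966345978458958), np.float64(0.0014966345978457442)])
knob in (array([0.5892766 , 0.22794155, 0.1000852 ]), [np.float64(0.0009533516492168313), np.float64(0.0009533516492168716)])
handle end (array([ 0.54688022, -0.18378286,  0.15732318]), [np.float64(0.000229413392363447), np.float64(0.00022941339236348692)])
handle low (array([ 0.63508261, -0.18366567,  0.08307345]), [np.float64(0.0002848423198095452), np.float64(0.00028484231980955356)])
cup rim (array([0.63794135, 0.09088516, 0.13759895]), [np.float64(0.0014064537280293358), np.float64(0.001406453728029339)])
```

```bash
cat >> h.py <<'E'
def to(pos,ydir,z=None,s=None):
    """shift (tool axes, mm) and twist to bring TCP to pos with tool y along ydir (world xy, sign free)"""
    s=s or arm.observe();T=tool(s);d=T[:3,:3].T@(np.array(pos)-T[:3,3])*1e3
    v=T[:3,:3].T@np.r_[ydir,0];a=np.arctan2(-v[0],v[1])
    return d.round(1),[round(a,3),round((a+np.pi) if a<0 else a-np.pi,3)]
E
python3 - <<'E'
from h import *
s=arm.observe();print(tool(s).round(3))
print(to([0.59,0.257,0.40],[0.996,0.09]))
E
```

```text
[[ 0.973  0.232 -0.     0.145]
 [ 0.232 -0.973  0.001 -0.608]
 [-0.    -0.001 -1.     0.404]
 [ 0.     0.     0.     1.   ]]
(array([ 633.5, -738.2,    5. ]), [np.float64(-1.427), np.float64(1.714)])
```

Request:
move_arm:
  steps:
    - [40,-46,0,-0.1]
    - [80,-92,0,-0.2]
    - [120,-138,0,-0.3]
    - [158,-184,0,-0.4]
    - [198,-231,0,-0.5]
    - [238,-277,0,-0.6]
    - [277,-323,0,-0.7]
    - [317,-369,0,-0.8]
    - [356,-415,0,-0.9]
    - [396,-461,0,-1.0]
    - [436,-507,0,-1.1]
    - [475,-554,0,-1.2]
    - [515,-600,0,-1.3]
    - [554,-646,0,-1.4]
    - [594,-692,0,-1.427]
    - [634,-738,0,-1.427]
    - [634,-738,5,-1.427]
    - [634,-738,5,-1.427]
  grip: 60

```text
clock: 2.4
position: [0.5904, 0.2565, 0.3986]
ee_rot: [-2.119, -2.319, 0.004]
force: [0.2, 0.4, 1.0]
width: 0.654
```

```bash
python3 - <<'E'
from h import *
import pickle
s=arm.observe();im=arm.get_image("wrist")
pickle.dump(s,open("s1.pkl","wb"));cv2.imwrite("pics/w1.png",im[:,:,::-1])
print(s["clock"],s["position"],tool(s).round(3)[:3,:3],s["joints"],s["force"])
E
```

```text
2.4 [0.59041454 0.25651246 0.39856103] [[-0.09   0.996 -0.002]
 [ 0.996  0.09  -0.001]
 [-0.001 -0.002 -1.   ]] [-0.07910693  0.55676048 -0.6534427   1.48901665  0.3494788   1.21676073
 -0.69162017] [0.2067725  0.42562602 1.03838007]
```

View pics/w1.png

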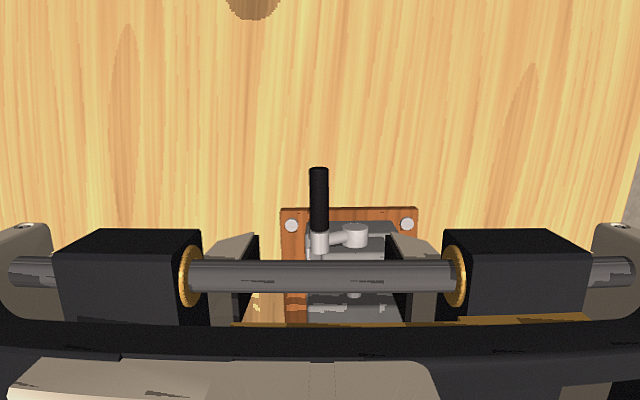

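```bash
python3 - <<'E'
from h import *
import pickle
T=tool(pickle.load(open("s1.pkl","rb")))
uncrop=lambda p,f,o:np.array(p,float)/f+o
tc=lambda *p:uncrop(p,(4,3),(225,110)); sc=lambda *p:uncrop(p,4,(220,160))
def T3(a,c,w):
    L=[]
    for n,p in (("top",a),("scene",c),("wrist",w)):
        if p is None: continue
        o,d=rays(n,[p],T if n=="wrist" else None);L.append((o,d[0]))
    x,r=tri(L);return x.round(4),np.round(r,4)
print(T3(tc(60,216),sc(757,193),(319,170)));print(T3(tc(60,216),None,(319,170)));print(T3(None,sc(757,193),(319,170)))
print(T3(tc(122,211),sc(690,196),(320,231)))
print("hub",plane("wrist",[(355,236),(344,236),(368,236)],0.09,T).round(4))
print("base",plane("wrist",[(281,208),(418,207)],0.02,T).round(4),plane("wrist",[(291,226),(407,224)],0.022,T).round(4))
for z in (.095,.1,.105): print(z,plane("wrist",[(319,170),(320,200),(320,231)],z,T).round(4))
E
```

```text
(array([0.5855, 0.2784, 0.099 ]), array([0.0022, 0.0024, 0.0026]))
(array([0.5852, 0.2772, 0.0981]), array([0.0021, 0.0021]))
(array([0.5877, 0.2783, 0.1014]), array([0.0019, 0.0019]))
(array([0.5907, 0.2271, 0.1016]), array([0.0019, 0.0014, 0.0019]))
hub [[0.6232 0.22   0.09  ]
 [0.6137 0.2192 0.09  ]
 [0.6345 0.221  0.09  ]]
base [[0.551  0.2194 0.02  ]
 [0.6954 0.2337 0.02  ]] [[0.5631 0.2011 0.022 ]
 [0.686  0.2145 0.022 ]]
0.095 [[0.5869 0.2755 0.095 ]
 [0.59   0.2506 0.095 ]
 [0.5924 0.2235 0.095 ]]
0.1 [[0.5869 0.2763 0.1   ]
 [0.5899 0.2518 0.1   ]
 [0.5923 0.2253 0.1   ]]
0.105 [[0.5869 0.2772 0.105 ]
 [0.5898 0.2531 0.105 ]
 [0.5922 0.227  0.105 ]]
```

Request:
move_arm:
  steps:
    - [-1,-2,40,0]
    - [-1,-2,80,0]
    - [-1,-2,115,0]
    - [-1,-2,135,0]
    - [-1,-2,140,0]
    - [-1,-2,140,0]
  grip: 45

```text
clock: 3.2
position: [0.5891, 0.2555, 0.2607]
ee_rot: [2.12, 2.318, 0.002]
force: [0.6, 0.1, 0.3]
width: 0.487
```

```bash
python3 - <<'E'
from h import *
import pickle
s=arm.observe();im=arm.get_image("wrist");sc=arm.get_image("scene")
pickle.dump(s,open("s2.pkl","wb"));cv2.imwrite("pics/w2.png",im[:,:,::-1]);cv2.imwrite("pics/s2.png",cv2.resize(sc[140:290,310:490,::-1],None,fx=4,fy=4))
print(s["clock"],s["position"],s["force"])
E
```

```text
3.2 [0.58907232 0.25546748 0.2606555 ] [0.62536962 0.09289911 0.31372479]
```

View pics/w2.png

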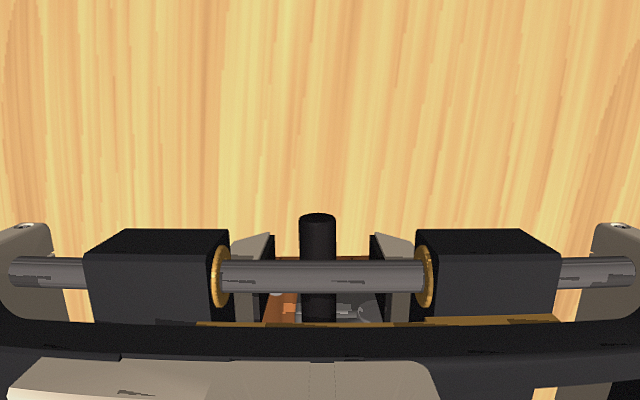

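View pics/s2.png

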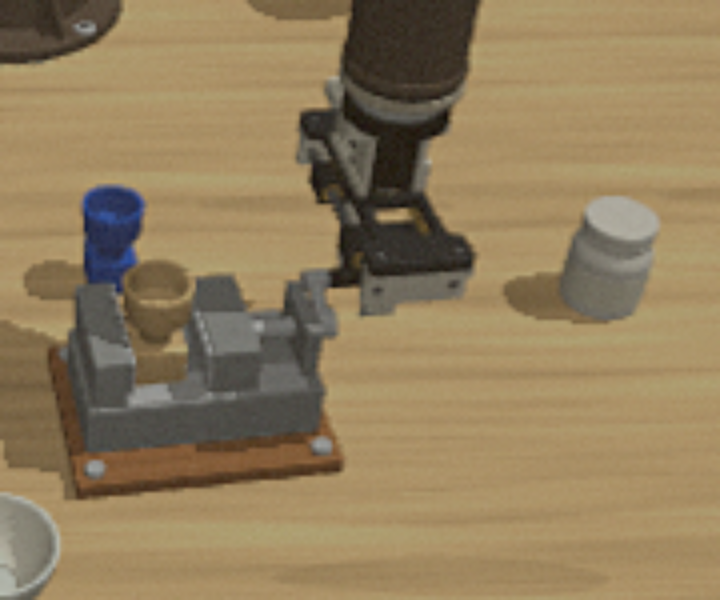

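Request:
move_arm:
  steps:
    - [0,-1.5,2,0]
    - [0,-1.5,2,0]
    - [0,-1.5,2,0]
    - [0,-1.5,2,0]
    - [0,-1.5,2,0]
    - [0,-1.5,2,0]
  grip: 5
  grip_force: 25

```text
clock: 4.05
position: [0.5874, 0.2555, 0.2578]
ee_rot: [2.119, 2.319, 0.001]
force: [1.9, 0.3, 0.7]
width: 0.164
```

```bash
python3 -c "
import numpy as np
q0=1.1
for q in np.arange(1.1,7.4,0.3): print(round(q,2),round(-35*(np.sin(q)-np.sin(q0)),1),round(-35*(np.cos(q)-np.cos(q0)),1))"
```

```text
1.1 -0.0 -0.0
1.4 -3.3 9.9
1.7 -3.5 20.4
2.0 -0.6 30.4
2.3 5.1 39.2
2.6 13.1 45.9
2.9 22.8 49.9
3.2 33.2 50.8
3.5 43.5 48.7
3.8 52.6 43.6
4.1 59.8 36.0
4.4 64.5 26.6
4.7 66.2 16.3
5.0 64.8 5.9
5.3 60.3 -3.5
5.6 53.3 -11.3
5.9 44.3 -16.6
6.2 34.1 -19.0
6.5 23.7 -18.3
6.8 13.9 -14.6
7.1 5.7 -8.1
7.4 -0.3 0.5
```

Request:
move_arm:
  steps:
    - [0,-3.3,9.9,0]
    - [0,-3.5,20.4,0]
    - [0,-0.6,30.4,0]
    - [0,-0.6,30.4,0]

```text
clock: 4.55
position: [0.587, 0.2554, 0.2262]
ee_rot: [-2.119, -2.319, 0.0]
force: [2.2, 1.1, -3.0]
width: 0.169
```

Request:
move_arm:
  steps:
    - [0,5.7,8.8,0]
    - [0,13.7,15.5,0]
    - [0,23.4,19.5,0]
    - [0,33.8,20.4,0]
    - [0,33.8,20.4,0]

```text
clock: 5.18
position: [0.6214, 0.2588, 0.2067]
ee_rot: [2.12, 2.319, 0.003]
force: [2.8, 3.9, -3.7]
width: 0.17
```

Request:
move_arm:
  steps:
    - [0,10.3,-2.1,0]
    - [0,19.4,-7.2,0]
    - [0,26.6,-14.8,0]
    - [0,31.3,-24.2,0]
    - [0,33,-34.5,0]
    - [0,33,-34.5,0]

```text
clock: 5.92
position: [0.6533, 0.262, 0.2428]
ee_rot: [-2.119, -2.319, -0.001]
force: [-5.0, 2.9, 2.3]
width: 0.163
```

```bash
python3 - <<'E'
from h import *
sc=arm.get_image("scene")
cv2.imwrite("pics/s3.png",cv2.resize(sc[140:290,310:490,::-1],None,fx=4,fy=4))
E
```

```text
(no output)
```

View pics/s3.png

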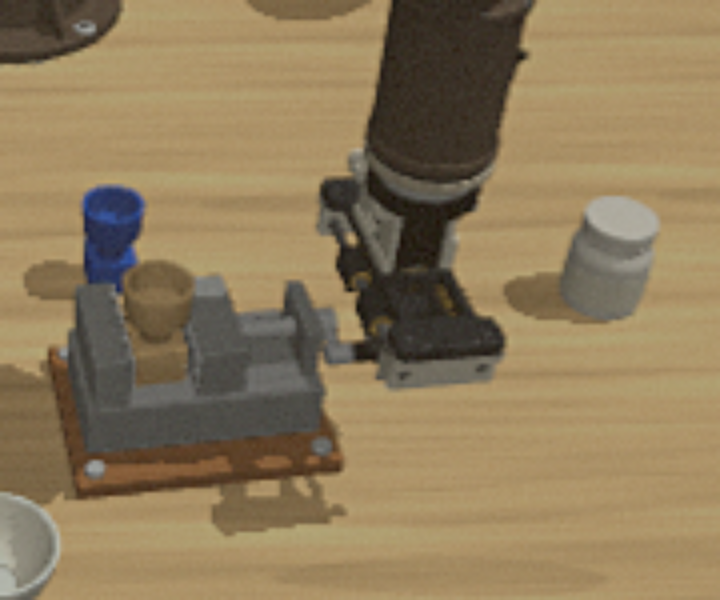

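Request:
move_arm:
  steps:
    - [0,-1.4,-10.4,0]
    - [0,-5.9,-19.8,0]
    - [0,-12.9,-27.6,0]
    - [0,-17.4,-30.5,0]
    - [0,-17.4,-30.5,0]

```text
clock: 6.6
position: [0.6354, 0.2602, 0.2723]
ee_rot: [-2.118, -2.319, 0.0]
force: [-4.3, 3.6, -2.8]
width: 0.163
```

Request:
move_arm:
  steps:
    - [0,-4,-2,0]
    - [0,-7.8,-3.5,0]
    - [0,-7.8,-3.5,0]

```text
clock: 6.98
position: [0.628, 0.2593, 0.2755]
ee_rot: [-2.119, -2.319, -0.001]
force: [-1.3, 5.6, -5.9]
width: 0.166
```

Request:
move_arm:
  steps:
    - [0,-3.5,-0.9,0]
    - [0,-3.5,-0.9,0]
    - [0,-3.5,-0.9,0]

```text
clock: 7.35
position: [0.6251, 0.259, 0.2762]
ee_rot: [2.119, 2.319, 0.002]
force: [2.1, 5.8, -8.8]
width: 0.161
```

Request:
move_arm:
  steps:
    - [0,-3.5,0.5,0]
    - [0,-3.5,0.5,0]
    - [0,-3.5,0.5,0]

```text
clock: 7.72
position: [0.6228, 0.2586, 0.2765]
ee_rot: [2.119, 2.317, 0.006]
force: [5.4, 6.3, -7.1]
width: 0.168
```

Request:
move_arm:
  steps:
    - [0,-3,0.5,0]
    - [0,-3,0.5,0]
    - [0,-3,0.5,0]

```text
clock: 8.1
position: [0.6207, 0.2584, 0.2767]
ee_rot: [2.119, 2.316, 0.01]
force: [8.1, 6.2, -6.4]
width: 0.163
```

Request:
move_arm:
  steps:
    - [0,-3,0.5,0]
    - [0,-6,1,0]
    - [0,-6,1,0]
    - [0,-6,1,0]

```text
clock: 8.6
position: [0.6163, 0.2578, 0.2768]
ee_rot: [2.118, 2.313, 0.016]
force: [14.6, 6.4, -5.0]
width: 0.163
```

```bash
python3 - <<'E'
from h import *
sc=arm.get_image("scene");print(arm.observe()["joints"])
cv2.imwrite("pics/s4.png",cv2.resize(sc[180:270,310:410,::-1],None,fx=6,fy=6))
E
```

```text
[-0.10633686  0.69662922 -0.59791623  1.5643736   0.44451328  1.0074235
 -0.74457867]
```

View pics/s4.png

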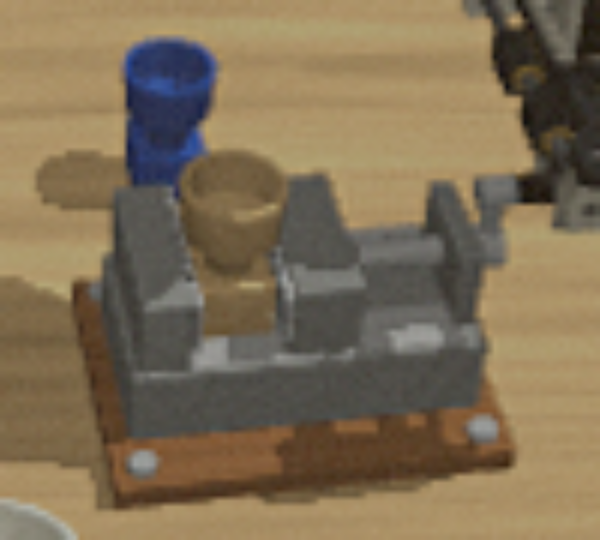

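Request:
move_arm:
  steps:
    - [0,0,0,0]
    - [0,0,0,0]
    - [0,4,0,0]
    - [0,4,-40,0]
    - [0,4,-90,0]
    - [0,4,-140,0]
    - [0,4,-140,0]
  grip: 50

```text
clock: 9.52
position: [0.6171, 0.258, 0.4194]
ee_rot: [2.118, 2.315, 0.01]
force: [0.3, 0.4, -0.5]
width: 0.546
```

```bash
python3 - <<'E'
from h import *
s=arm.observe();print(s["position"],s["force"],s["width"],s["clock"])
print(to([0.52,-0.183,0.42],[0.028,1]))
sc=arm.get_image("scene")
cv2.imwrite("pics/s5.png",cv2.resize(sc[180:270,310:430,::-1],None,fx=6,fy=6))
E
```

```text
[0.61708377 0.25802087 0.41944833] [ 0.32895586  0.40766011 -0.51769124] 0.5459162355702646 9.525
(array([-430.7, -135.7,   -2.3]), [np.float64(-1.454), np.float64(1.687)])
```

View pics/s5.png

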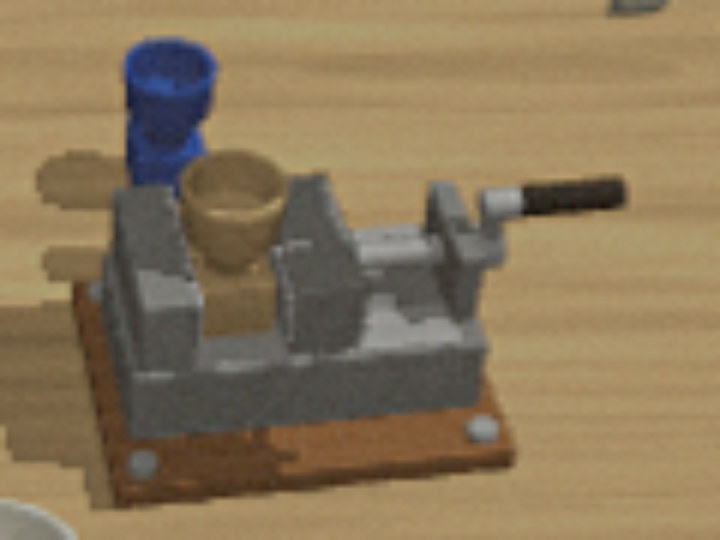

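Request:
move_arm:
  steps:
    - [-36,-11,0,0.14]
    - [-72,-23,0,0.28]
    - [-108,-34,0,0.42]
    - [-144,-45,0,0.56]
    - [-180,-57,0,0.7]
    - [-215,-68,0,0.84]
    - [-251,-79,0,0.98]
    - [-287,-90,0,1.12]
    - [-323,-102,0,1.26]
    - [-359,-113,0,1.4]
    - [-395,-124,0,1.54]
    - [-431,-136,-2,1.69]
    - [-431,-136,-2,1.69]
    - [-431,-136,-2,1.69]

```text
clock: 11.32
position: [0.5191, -0.1834, 0.4155]
ee_rot: [-3.141, 0.045, 0.003]
force: [-1.4, 0.7, 0.0]
width: 0.54
```

```bash
python3 - <<'E'
from h import *
import pickle
s=arm.observe();im=arm.get_image("wrist")
pickle.dump(s,open("s3.pkl","wb"));cv2.imwrite("pics/w3.png",im[:,:,::-1])
print(s["clock"],s["position"],tool(s).round(3)[:3,:3],s["joints"],s["force"])
E
```

```text
11.325 [ 0.51907924 -0.18336173  0.41550293] [[ 1.    -0.029 -0.002]
 [-0.029 -1.     0.   ]
 [-0.002 -0.    -1.   ]] [ 0.41469328  0.32019786 -0.22505561  1.72569728  0.07855249  1.1062706
 -1.43402949] [-1.41693235e+00  7.37938416e-01  5.89124505e-05]
```

View pics/w3.png

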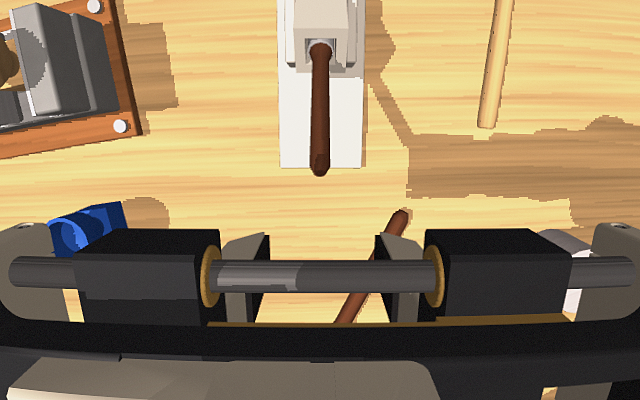

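```bash
python3 - <<'E'
from h import *
import pickle
s=pickle.load(open("s3.pkl","rb"));T=tool(s)
t=cv2.imread("pics/top0.png"); w=cv2.imread("pics/w3.png"); 
cv2.imwrite("pics/c1.png",np.hstack([cv2.resize(t[145:215,355:405],(400,560),interpolation=2),cv2.resize(w[0:190,270:370],(300,560),interpolation=2)]))
tc=lambda x,y:np.array([x/4+225,y/3+110])
for a,c in ((tc(631,241),(320,175)),(tc(631,236),(320,170))):
    o,d=rays("top",[a]);o2,d2=rays("wrist",[c],T);print(tri([(o,d[0]),(o2,d2[0])]))
E
```

```text
(array([ 0.54500889, -0.18299302,  0.16574741]), [np.float64(8.701468721873494e-05), np.float64(8.70146872187332e-05)])
(array([ 0.5492155 , -0.18280219,  0.17037815]), [np.float64(0.0004421844586709714), np.float64(0.00044218445867096344)])
```

View pics/c1.png

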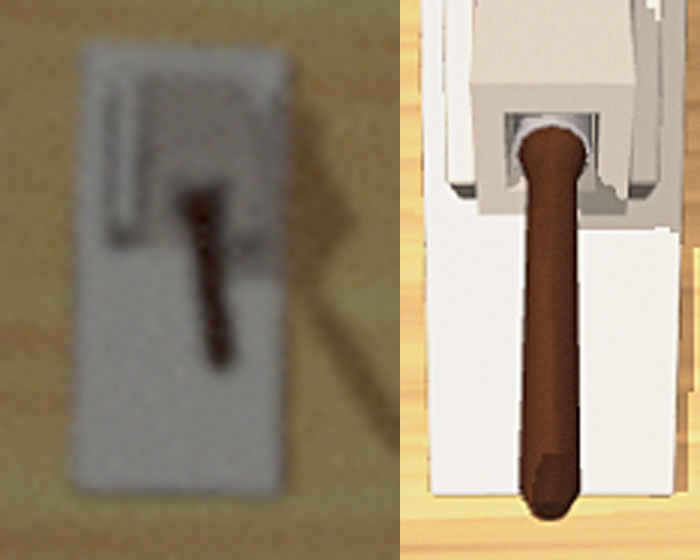

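Request:
move_arm:
  steps:
    - [30,-1,0,0]
    - [61,-1,30,0]
    - [61,-1,70,0]
    - [61,-1,105,0]
    - [61,-1,118,0]
    - [61,-1,118,0]
  grip: 45

```text
clock: 12.12
position: [0.5804, -0.1836, 0.298]
ee_rot: [-3.141, 0.044, 0.002]
force: [1.0, 0.4, 0.4]
width: 0.492
```

```bash
python3 - <<'E'
from h import *
s=arm.observe();im=arm.get_image("wrist");sc=arm.get_image("scene")
cv2.imwrite("pics/c2.png",np.vstack([im[:,:,::-1][:300],cv2.resize(sc[150:270,200:380,::-1],(640,427))[:300]]))
print(s["clock"],s["position"],s["force"])
E
```

```text
12.125 [ 0.58042725 -0.18358429  0.29800026] [0.95337917 0.3894619  0.42194109]
```

View pics/c2.png

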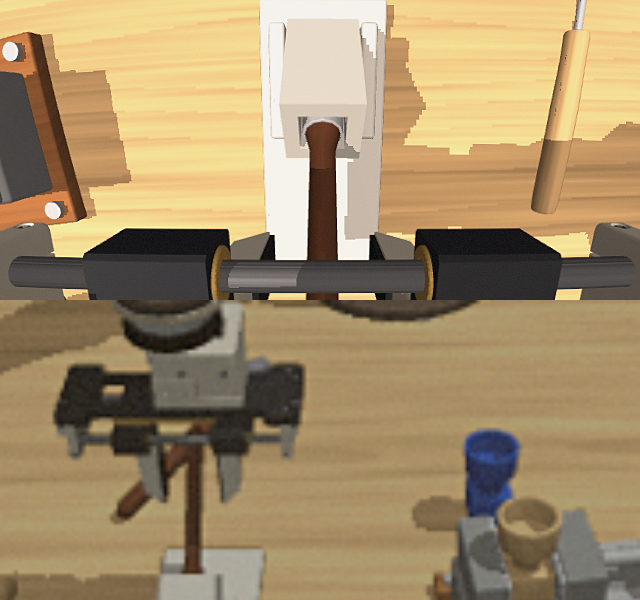

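Request:
move_arm:
  steps:
    - [0,0,0,0]
    - [0,0,0,0]
    - [0,0,0,0]
    - [0,0,0,0]
    - [-4,0,-4,0]
    - [-9,0,-9,0]
    - [-9,0,-9,0]
  grip: 4
  grip_force: 40

```text
clock: 13.1
position: [0.571, -0.1841, 0.3079]
ee_rot: [3.141, -0.046, 0.0]
force: [0.1, -0.3, 1.1]
width: 0.143
```

Request:
move_arm:
  steps:
    - [-9,0,-9,0]
    - [-18,0,-18,0]
    - [-27,0,-27,0]
    - [-36,0,-36,0]
    - [-46,0,-46,0]
    - [-58,0,-58,0]
    - [-70,0,-70,0]
    - [-80,0,-90,0]
    - [-80,0,-90,0]
    - [-80,0,-90,0]

```text
clock: 14.35
position: [0.4913, -0.1816, 0.397]
ee_rot: [3.141, -0.046, 0.0]
force: [0.1, 0.9, -0.1]
width: 0.139
```

```bash
python3 - <<'E'
from h import *
s=arm.observe();im=arm.get_image("wrist");sc=arm.get_image("scene")
cv2.imwrite("pics/c3.png",np.vstack([im[:,:,::-1][:300],cv2.resize(sc[130:270,170:380,::-1],(640,427))[:300]]))
print(s["clock"],s["position"],s["force"],s["width"],s["joints"])
E
```

```text
14.35 [ 0.49132805 -0.18158292  0.39704771] [ 0.0639448   0.90854093 -0.14376874] 0.13856588583191545 [ 0.43641321  0.29365875 -0.23337517  1.81340723  0.07758721  1.04335051
 -1.4265534 ]
```

View pics/c3.png

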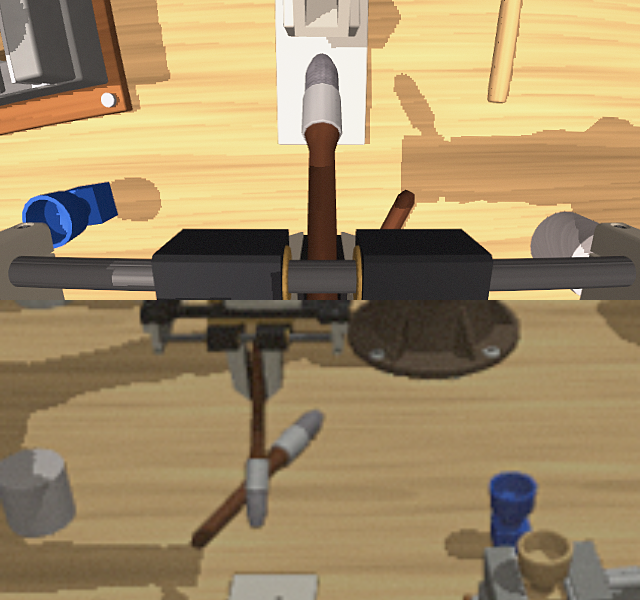

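```bash
python3 - <<'E'
from h import *
s=arm.observe();T=tool(s)
print(plane("top",[(403,223),(373,290),(303,212),(300,228)],0.012).round(3))
for z in (.12,.135,.15): print(z,plane("wrist",[(321,55),(322,130)],z,T).round(3))
print(to([0.47,-0.06,0.30],[0.028,1]))
E
```

```text
[[ 0.465 -0.271  0.012]
 [ 0.238 -0.166  0.012]
 [ 0.5    0.072  0.012]
 [ 0.445  0.081  0.012]]
0.12 [[ 0.597 -0.184  0.12 ]
 [ 0.545 -0.183  0.12 ]]
0.135 [[ 0.594 -0.184  0.135]
 [ 0.546 -0.183  0.135]]
0.15 [[ 0.592 -0.184  0.15 ]
 [ 0.547 -0.183  0.15 ]]
(array([ -24.9, -120.8,   96.6]), [np.float64(3.141), np.float64(-0.001)])
```

Request:
move_arm:
  steps:
    - [-6,-25,0,0]
    - [-12,-50,20,0]
    - [-18,-75,45,0]
    - [-24,-101,70,0]
    - [-24,-101,97,0]
    - [-24,-101,97,0]
  grip_force: 30

```text
clock: 15.2
position: [0.4696, -0.0796, 0.2984]
ee_rot: [-3.141, 0.045, 0.007]
force: [-0.4, -0.5, 0.8]
width: 0.145
```

Request:
move_arm:
  steps:
    - [0,0,10,0]
    - [0,0,20,0]
    - [0,0,26,0]
    - [0,0,30,0]
    - [0,0,30,0]

```text
clock: 15.82
position: [0.4703, -0.08, 0.2702]
ee_rot: [3.141, -0.046, -0.001]
force: [-0.2, -0.1, -0.1]
width: 0.146
```

Request:
move_arm:
  steps:
    - [-8.6,0,10,0]
    - [-16.4,0,19,0]
    - [-23,0,29,0]
    - [-23,0,29,0]

```text
clock: 16.32
position: [0.4461, -0.0793, 0.2403]
ee_rot: [3.141, -0.046, -0.005]
force: [-2.7, -0.5, 3.2]
width: 0.142
```

```bash
python3 - <<'E'
from h import *
s=arm.observe();im=arm.get_image("wrist");sc=arm.get_image("scene")
cv2.imwrite("pics/c4.png",np.vstack([im[:,:,::-1][:300],cv2.resize(sc[130:270,190:400,::-1],(640,427))[:300]]))
print(s["clock"],s["position"],s["force"],s["width"])
E
```

```text
16.325 [ 0.44607552 -0.07927598  0.24033931] [-2.73589864 -0.50969353  3.22416631] 0.14181896078498765
```

View pics/c4.png

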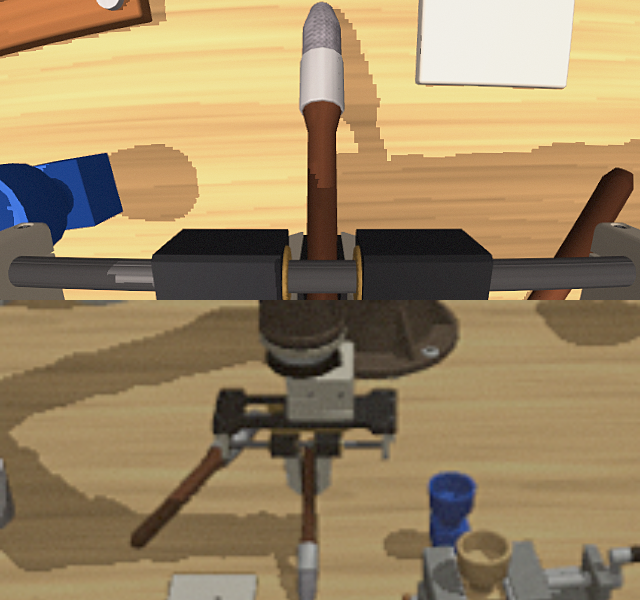

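```bash
python3 - <<'E'
from h import *
s=arm.observe();T=tool(s)
print(plane("wrist",[(120,208),(108,155)],0.0,T).round(3),plane("wrist",[(70,190),(20,170)],0.082,T).round(3))
t=cv2.imread("pics/top0.png");h=cv2.cvtColor(t,cv2.COLOR_BGR2HSV);m=cv2.inRange(h,(105,150,40),(130,255,255))
x,y,w,hh=cv2.boundingRect(m);print(x,y,w,hh,plane("top",[(x,y),(x+w,y),(x+w,y+hh),(x,y+hh)],0.05).round(3))
print(proj("wrist",[[s["position"][0]+.13,-.083,.02]],T))
o,d=rays("wrist",[(320,2)],T);print(plane("wrist",[(320,2)],0.005,T),plane("wrist",[(320,2)],0.015,T))
E
```

```text
[[0.457 0.055 0.   ]
 [0.492 0.058 0.   ]] [[0.486 0.026 0.082]
 [0.496 0.048 0.082]]
295 212 13 15 [[0.493 0.097 0.05 ]
 [0.494 0.054 0.05 ]
 [0.443 0.053 0.05 ]
 [0.443 0.096 0.05 ]]
[[321.27566812  -9.98001799]]
[[ 0.57551919 -0.08220864  0.005     ]] [[ 0.5726597  -0.08217195  0.015     ]]
```

Request:
move_arm:
  steps:
    - [-6,0,11,0]
    - [-11,0,23,0]
    - [-14.8,0,35,0]
    - [-17.6,0,47,0]
    - [-19,0,53,0]
    - [-19,0,57,0]
    - [-19,0,57,0]
    - [-19,0,57,0]

```text
clock: 17.42
position: [0.4286, -0.0787, 0.1845]
ee_rot: [3.141, -0.046, 0.001]
force: [-1.4, -0.3, 1.6]
width: 0.139
```

Request:
move_arm:
  steps:
    - [0,0,2.5,0]
    - [0,0,2.5,0]
    - [0,0,2.5,0]

```text
clock: 17.8
position: [0.4286, -0.0788, 0.1819]
ee_rot: [3.141, -0.046, 0.001]
force: [0.0, -0.7, 1.4]
width: 0.143
```

Request:
move_arm:
  steps:
    - [0,0,0,0]
    - [0,0,-2,0]
    - [0,0,-10,0]
    - [0,0,-40,0]
    - [0,0,-90,0]
    - [0,0,-140,0]
    - [0,0,-185,0]
    - [0,0,-185,0]
    - [0,0,-185,0]
  grip_force: 50

```text
clock: 18.92
position: [0.4278, -0.0787, 0.3665]
ee_rot: [3.141, -0.046, -0.001]
force: [-0.2, 0.2, -0.9]
width: 0.138
```

```bash
python3 - <<'E'
from h import *
s=arm.observe();im=arm.get_image("wrist");sc=arm.get_image("scene");tp=arm.get_image("top")
cv2.imwrite("pics/t5.png",tp[:,:,::-1]);cv2.imwrite("pics/sc5.png",sc[:,:,::-1])
cv2.imwrite("pics/c5.png",np.vstack([im[:,:,::-1][:300],cv2.resize(sc[110:250,190:400,::-1],(640,427))[:300]]))
print(s["clock"],s["position"],s["force"],s["width"],s["joints"])
E
```

```text
18.925 [ 0.42778478 -0.0787211   0.36650911] [-0.19360026  0.16346751 -0.93080797] 0.13764786360522116 [ 0.33067773  0.19143657 -0.31219322  2.04204825  0.07381381  0.9191916
 -1.62117794]
```

View pics/c5.png

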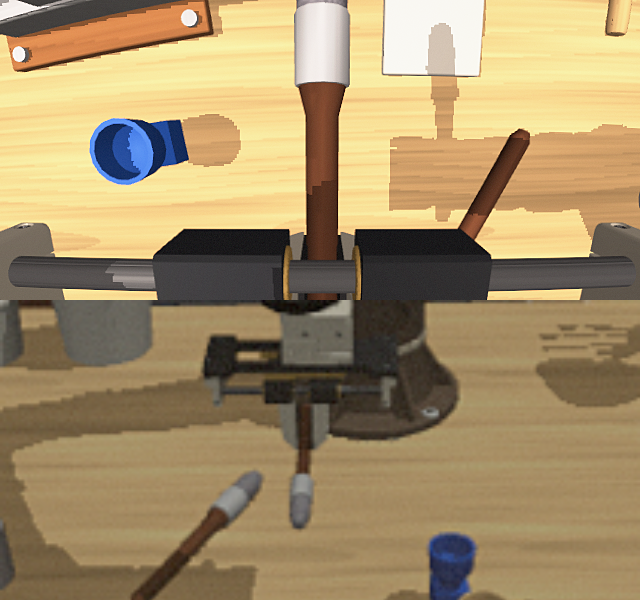

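View pics/t5.png

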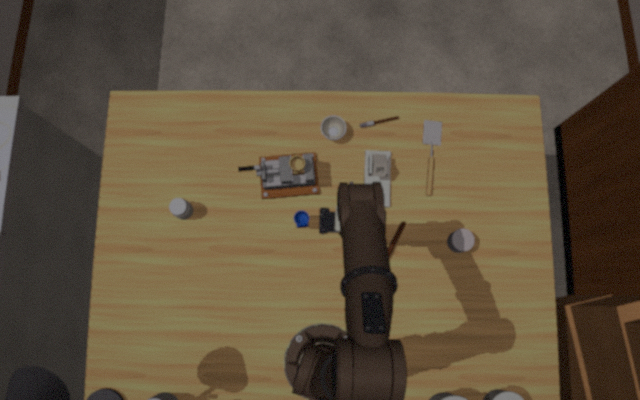

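```bash
python3 - <<'E'
from h import *
from scipy.optimize import brentq
s=arm.observe();T=tool(s);g=T[:3,3]+.159*T[:3,2];ax=T[:3,0];n=T[:3,1]
for nm,p in (("wrist",(322,84)),("scene",(288.1,184)),("scene",(288.1,182)),("scene",(288.8,168))):
    o,d=rays(nm,[p],T);d=d[0];k=(g-o)@n/(d@n) if nm!="x" else 0
    # closest: param theta, minimise ray distance for length L
    L={(322,84):.081,(288.8,168):.111}.get(p,.146)
    f=lambda th:np.linalg.norm(np.cross(g+L*(np.cos(th)*ax-np.sin(th)*np.array([0,0,1]))-o,d/np.linalg.norm(d)))
    th=np.arange(-.3,.8,.002);v=[f(a) for a in th];i=np.argmin(v);print(nm,p,round(np.degrees(th[i]),1),round(v[i],4))
E
```

```text
wrist (322, 84) 14.0 0.0003
scene (288.1, 184) 7.0 0.0006
scene (288.1, 182) 3.9 0.001
scene (288.8, 168) -7.3 0.0021
```

```bash
python3 - <<'E'
import cv2,numpy as np
t=cv2.imread("pics/t5.png"); s=cv2.imread("pics/sc5.png")
cv2.imwrite("pics/c6.png",np.hstack([cv2.resize(t[145:195,275:325],(400,400),interpolation=2),cv2.resize(s[195:245,325:375],(400,400),interpolation=2)]))
E
```

```text
(no output)
```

View pics/c6.png

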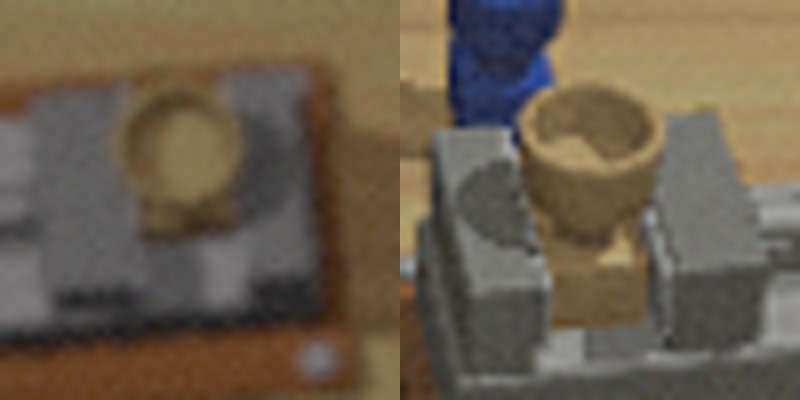

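```bash
python3 - <<'E'
from h import *
a,c=(297.75,163.5),(348.75,210.75)
o,d=rays("top",[a]);o2,d2=rays("scene",[c]);print(tri([(o,d[0]),(o2,d2[0])]),plane("top",[a],.142),plane("scene",[c],.142))
s=arm.observe();T=tool(s)
X=np.array([.635,.088,.0]);ax=T[:3,0]
p=X-.128*ax; p[2]=.375; print(p,to(p,[0.028,1]))
E
```

```text
(array([0.63726389, 0.08825243, 0.13803222]), [np.float64(0.001229296571587451), np.float64(0.0012292965715874902)]) [[0.6360341  0.08683742 0.142     ]] [[0.64188313 0.08880836 0.142     ]]
[0.50705476 0.09172793 0.375     ] (array([  74.2, -172.6,   -9.5]), [np.float64(3.14), np.float64(-0.001)])
```

Request:
move_arm:
  steps:
    - [8,-18,-8,0]
    - [18,-42,-9,0]
    - [29,-66,-9,0]
    - [41,-92,-9,0]
    - [52,-118,-9,0]
    - [62,-140,-9,0]
    - [70,-158,-9,0]
    - [75,-169,-9,0]
    - [77,-173,-9,0]
    - [77,-173,-9,0]
    - [77,-173,-9,0]
    - [77,-173,-9,0]

```text
clock: 20.58
position: [0.5103, 0.0914, 0.3759]
ee_rot: [3.141, -0.047, 0.0]
force: [-0.2, -0.4, 0.1]
width: 0.136
```

```bash
python3 - <<'E'
from h import *
s=arm.observe();im=arm.get_image("wrist");sc=arm.get_image("scene");tp=arm.get_image("top")
cv2.imwrite("pics/t6.png",tp[:,:,::-1]);cv2.imwrite("pics/sc6.png",sc[:,:,::-1]);cv2.imwrite("pics/w6.png",im[:,:,::-1])
cv2.imwrite("pics/c7.png",np.vstack([im[:,:,::-1][:300],np.hstack([cv2.resize(sc[150:250,310:410,::-1],(320,300),interpolation=2),cv2.resize(tp[130:230,260:360,::-1],(320,300),interpolation=2)])]))
print(s["clock"],s["position"],s["force"],s["width"])
E
```

```text
20.575 [0.51030236 0.09139553 0.37587066] [-0.23198954 -0.42946472  0.06008592] 0.13588233170261002
```

View pics/c7.png

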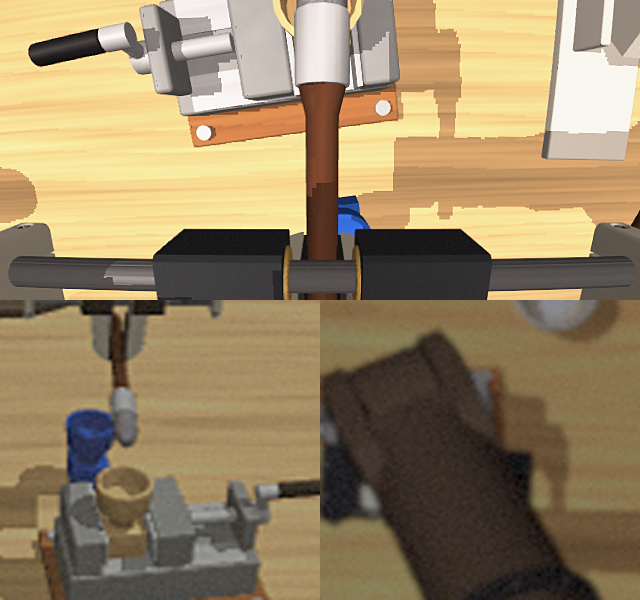

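View pics/sc6.png

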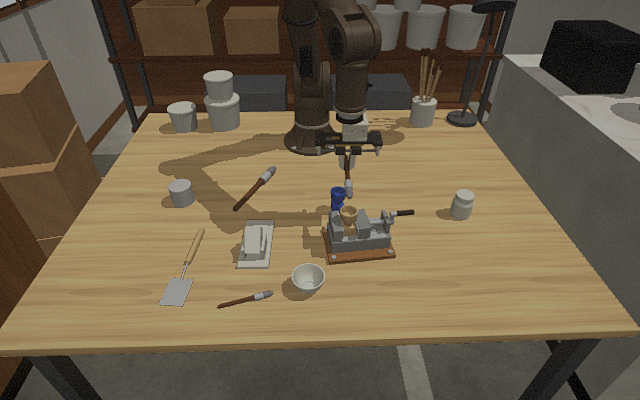

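```bash
python3 - <<'E'
from h import *
s=arm.observe();T=tool(s);g=T[:3,3]+.159*T[:3,2];ax=T[:3,0]
z=np.array([0,0,1.])
for L0 in (.142,.146,.150):
  for d in (0,5,10,15):
    a=np.radians(d);u=np.cos(a)*ax-np.sin(a)*z;w=np.sin(a)*ax+np.cos(a)*z
    P=[g+L0*u,g+(L0-.035)*u,g+(L0-.065)*u]
    print(L0,d,"scene tip,ferr front,back",proj("scene",P).round(1).tolist(),"wrist junction",proj("wrist",[P[2]],T).round(1).tolist(),"bristle front",proj("wrist",[P[1]],T).round(1)[0],"bris",(g+(L0-.018)*u).round(3))
im=cv2.imread("pics/sc6.png");cv2.imwrite("pics/c8.png",cv2.resize(im[145:215,320:380],(600,700)[::1],interpolation=2)[:600])
E
```

```text
0.142 0 scene tip,ferr front,back [[350.2, 192.1], [349.2, 184.3], [348.5, 178.0]] wrist junction [[321.3, 84.4]] bristle front [3.213e+02 3.000e-01] bris [0.634 0.088 0.217]
0.142 5 scene tip,ferr front,back [[349.9, 195.6], [349.0, 186.9], [348.3, 179.9]] wrist junction [[321.3, 86.5]] bristle front [321.3   8.7] bris [0.634 0.088 0.206]
0.142 10 scene tip,ferr front,back [[349.6, 198.7], [348.8, 189.3], [348.2, 181.6]] wrist junction [[321.3, 89.8]] bristle front [321.4  18. ] bris [0.632 0.088 0.195]
0.142 15 scene tip,ferr front,back [[349.3, 201.6], [348.6, 191.5], [348.0, 183.1]] wrist junction [[321.3, 94.2]] bristle front [321.4  28.1] bris [0.63  0.088 0.185]
0.146 0 scene tip,ferr front,back [[350.3, 193.0], [349.3, 185.2], [348.6, 178.8]] wrist junction [[321.3, 73.4]] bristle front [321.3 -11.3] bris [0.638 0.088 0.217]
0.146 5 scene tip,ferr front,back [[350.0, 196.6], [349.1, 187.9], [348.4, 180.8]] wrist junction [[321.3, 76.2]] bristle front [321.4  -1.8] bris [0.638 0.088 0.206]
0.146 10 scene tip,ferr front,back [[349.7, 199.8], [348.9, 190.4], [348.3, 182.6]] wris
[... 213 characters left out ...]
.4  19.6] bris [0.634 0.088 0.184]
0.15 0 scene tip,ferr front,back [[350.4, 193.9], [349.4, 186.1], [348.7, 179.7]] wrist junction [[321.3, 62.4]] bristle front [321.3 -22.8] bris [0.642 0.088 0.217]
0.15 5 scene tip,ferr front,back [[350.1, 197.6], [349.2, 188.9], [348.5, 181.7]] wrist junction [[321.3, 65.9]] bristle front [321.4 -12.2] bris [0.642 0.088 0.205]
0.15 10 scene tip,ferr front,back [[349.8, 201.0], [349.0, 191.4], [348.3, 183.6]] wrist junction [[321.3, 70.6]] bristle front [321.4  -0.8] bris [0.64  0.088 0.194]
0.15 15 scene tip,ferr front,back [[349.4, 203.9], [348.7, 193.7], [348.2, 185.3]] wrist junction [[321.3, 76.3]] bristle front [321.4  11.1] bris [0.638 0.088 0.183]
```

View pics/c8.png

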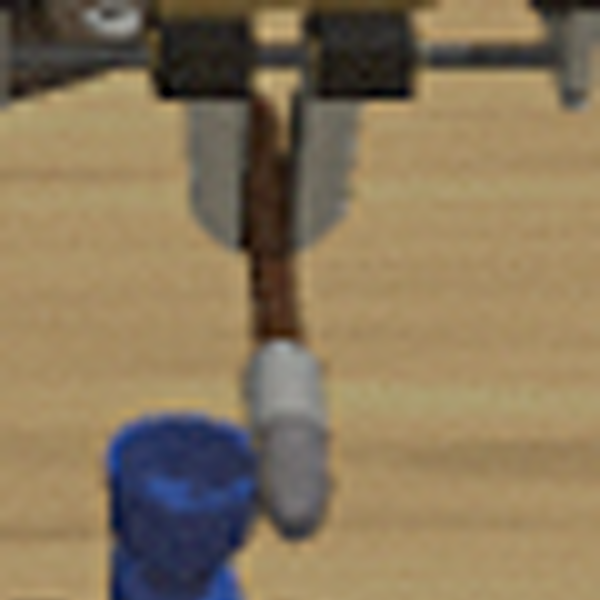

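```bash
python3 - <<'E'
from h import *
a=cv2.imread("pics/scene0.png");b=cv2.imread("pics/sc6.png")
for n,(x,y) in dict(tin=(181,193),jar=(461,205),bowl=(308,279),scraper=(182,268)).items():
    d=cv2.absdiff(a[y-32:y+32,x-25:x+25],b[y-32:y+32,x-25:x+25]);print(n,d.mean().round(1),d.max())
print(np.abs(arm.observe()["dq"]).max());print(arm.sign_off())
E
```

```text
tin 15.2 60
jar 3.6 18
bowl 3.7 57
scraper 3.6 14
0.0030178618275351135
the job is handed in; nothing more can be done
None
```

The job is handed in at about 20.7 s of the 58 s. The vise is wound shut on the cup's foot, and the brush is held level over the cup. `sign_off()` gives no verdict, so I can't confirm the result was accepted.

**What I did**
- **Crank:** I pinched the knob and wound it clockwise from about 1.1 rad to just past the top. It went stiff there, and I pushed to about 14 N before letting go. In the later pictures the jaw was closed on the foot and the cup stood upright.
- **Brush:** I pinched the middle-sized brush in the holder and drew it out along its 45° slope. The gripper can't tilt, so I pressed the bristles lightly on open bench, at about 3 N. That turned the brush level in the fingers, and I then gripped it at 50 N.

**Last checks**
- **Brush tilt:** about 5° (limit 11°). An earlier single wrist-camera reading, taken before the move to the cup, said 14°. The final wrist and scene views both fit 5° once I allowed for the handle being gripped about 2–4 mm off the nominal point.
- **Bristle position:** about (0.636, 0.088, 0.206) m. The rim centre is about (0.638, 0.088) m, so they sit about 64 mm above the rim.
- **Stillness:** joint speeds were about 0.003 rad/s.
- **Bystanders:** the jar, bowl and scraper patches match the first picture. The tin's patch changed more (mean difference 15, against about 4 for the others). I put that down to the arm's shadow, as it stands at the same pixels.
- **Not measured:** I had no reading of the jaw's force on the cup. I judged it tight from the 14 N push and because the crank stayed where I left it.

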